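Show the inspection camera the job ticket, then hold it level over the board

ROBOT

A 6-joint arm with a two-finger parallel gripper is mounted at the origin on the work surface. World frame = base frame: x ahead of the robot, y to its left, z up, the work surface at z = 0. Lengths are in m, angles in degrees, forces in N, time in s.
With the tool pointing down it reaches from about 0.25 to 0.725 m from the base axis. Payload 9.7 kg.
Tool frame: the origin (TCP) lies midway between the tips of the shut fingers; the grasp point (between the pads) lies 19 mm behind it (bot.hold_point_z is the distance from the TCP to the grasp point, in m); z points along the fingers, y is the line along which they close (so a half turn about z gives the same grasp; the last joint's range is limited). The gripper opens to 85 mm and grips with 20 to 120 N. Pads are 22 mm wide; open, the fingers measure 114 mm over their backs; the gripper's body (76 mm by 85 mm) begins 54 mm behind the grasp point. The pads swing forward as they close: fully open they stand 13 mm farther back than shut.
Start: joints at [-74.313, 4.979, 10.078, 95.1, 0, 90], TCP at [0.149, -0.53, 0.231] pointing down, gripper open.
Joint ranges: [-179.16, 179.16], [-48.56, 103.87], [-65.8, 70.77], [-126.05, 130.52], [-82.76, 87.17], [-180, 180]. Speed limits (degrees/s): [127.2, 127.2, 147.25, 180, 180, 180].

INTERFACE

Orientations are given as [roll, pitch, yaw] about the fixed x, y, z axes, in that order (R = Rz(yaw) Ry(pitch) Rx(roll)).
In Python, from workcell import bot gives the robot as it stands.
- The arm moves only by the tool play_rows, never from a script. Its argument "steps" is a list that holds one entry, the list of rows, each a list of 4 numbers: the shift along the tool's x, y, z in m, then the turn about the tool's z in rad. In form: [[[tx, ty, tz, yaw], ...]]. A call has exactly 5 rows; each row shifts and turns the commanded pose from where the row before left it, along the tool's axes as they then stand; what a row does not reach is not made up. A row lasts 1/12 s, in which the tool goes at most 41.7 mm and 7.16 degrees, less where a joint would pass 70% of its speed; a pose out of reach is approached as far as the arm can. A call is refused whole if a number of a shift passes 0.0417 or a number of a turn 0.125, either way. A call with a gripper value outside its range is refused whole. "gripper" is the finger opening in m, from 0 to 0.0854, set as the call begins (left out, the last holds). The fingers move at their own pace and stop on an object; "squeeze" is the grip in N (left out, the last holds). Time passes only in rows, so rows that do not move let the fingers close, or fill a call up. It gives the time, the measured TCP pose, the force, the opening and the grip force at its end, in the units of the state.
- bot.get_obs(): the state, without advancing time (a new reading comes with each control period).
- bot.camera(name): name is "scene" or "side" or "wrist"; returns a dict with "img" (420x560x3 uint8, blue, green, red), "vfov" (degrees; the focal length in pixels is half the picture's height over the tangent of half this angle, whatever the lens; pixels are square), "cx", "cy" (the principal point, pixels), "xyz" and "attitude" of the camera in the world. Camera axes: x right, y down, z forward; pixel columns grow to the right and rows downward; lengths in m; the calibration is good to about 2 mm. A picture is of the moment at which its call begins. There is no depth.
- bot.job_done(): hands the job in; it is judged then, once.
The state is a dict: "time": time; "q": joint angles; "qd": joint speeds; "joint_efforts": joint torques, N m; "ee_pos": TCP position; "tcp_rot": TCP orientation; "wrist_force": force on the tool from outside, world axes, zero at the start; "torque": the same for the moment, N m; "opening": finger opening in m; "grasp_force": force on a finger pad.
Only numpy, scipy, OpenCV 4.12 (cv2) and the standard library are available. Lean on these libraries where they do the work, as an engineer would, in place of code of your own. Each camera call takes 0.05 s, during which the arm holds its last target. There are 200 camera calls.

TASK

Pick up the inspection camera by its balance point (the yellow band on its arm) and hold it level and still with the lens centred about 7 cm above the pink ticket for a second or two, to book the job in. Then carry it to the board holder and hold it there, level and still, the lens centred about 7 cm above the bright square chip cover in the middle of the green board, with the camera's arm parallel to the holder's jaws, either way round. Finish while still holding it there, gripped at its balance point and touching nothing else; do not bump the holder with it, and leave the phones and other things where they lie.

Things in the scene. Friction and masses are not known exactly. Their poses are not given: they have to be found in the camera images.
- camera: Loose inspection camera, 0.4 kg: aluminium head, an upright cylinder 44 mm across, 56 tall (lens underneath, blue dot on top), on a straight level arm 14 mm wide, 38 to 52 mm above the table, free on both sides, that ends in a leg with a black cross foot 60 wide. Stands on head and foot. Origin: underside, below the balance point; +x to the head (axis at x = +62; leg at -163), z up.
- balance (a point): The balance point: the middle of the yellow band (30 mm long) on the camera's arm, in the middle of the arm's 14 x 14 mm section, 62 mm from the head's axis and 45 mm above the camera's underside. The camera's centre of mass lies under it, within 2 mm along the arm. Axes as the camera's.
- lens (a point): The lens: centre of the underside of the camera's head, 62 mm along +x and 45 mm below the balance point; it looks straight down (camera -z).
- holder: The blue board holder, fixed to the table: base 170 x 100 x 12 mm, two dark steel jaws along its x axis (150 mm long, their tops 36 mm above the table, the highest part), a green board clamped between them. Origin: centre of the underside; x along the jaws, z up.
- chip (a point): Centre of the top of the bright steel chip cover, 26 x 26 mm, in the middle of the green board, 32 mm above the table. Axes as the holder's.
- phone_pink: Loose black phone, 72 x 146 x 9 mm lying flat, with the pink paper ticket on its middle. Origin: centre of the underside; y along its length.
- ticket_pink (a point): Centre of the pink ticket, 45 x 45 mm, on top of its phone, 10 mm above the table.
- phone_yellow: Loose phone of the same size with a yellow ticket (another job). It may lie in either of the two phones' places. Origin: centre of the underside.
- jar: Bystander: round blue jar, 48 mm across, 38 mm high, loose. Origin: centre of the underside.
- earbuds: Bystander: black earbud case, 55 x 62 x 26 mm, loose. Origin: centre of the underside.
- driver: Bystander: red-handled screwdriver, 150 mm long, lying on the table, loose. Origin: under the tool.
- partstray: Bystander: white divided parts tray, 90 x 120 x 22 mm, loose. Origin: centre of the underside.
There are look-alikes about, which are no part of the job. Leave any red look-alike of the phone_pink alone. Leave any red look-alike of the holder alone.

How it is judged (in metres and radians):
On the way:
1. the camera, gripped at its balance point, is held level and still with its lens over the pink ticket (horizontal distance between lens and ticket_pink below 0.016 m and angle between camera's own z axis and vertical below 0.09 rad and linear speed of camera below 0.03 m/s and angular speed of camera below 0.15 rad/s and x of the grasp point in the frame of camera between -0.02 and 0.02 m and contact force between camera and the fingers above 1 N and z of lens in the frame of ticket_pink between 0.035 and 0.12 m), for 1 s.
At the end, for the whole second after the job is handed in: Camera held within 20 mm of its balance point along the arm, level within 5 degrees, still; lens within 16 mm sideways of the chip's centre, 35 to 120 mm above; arm parallel to the jaws within 8 degrees; holder not touched; phones and bystanders within 15 mm of their starts (horizontal distance between lens and chip below 0.016 m and angle between camera's own z axis and vertical below 0.09 rad and linear speed of camera below 0.03 m/s and angular speed of camera below 0.15 rad/s and x of the grasp point in the frame of camera between -0.02 and 0.02 m and contact force between camera and the fingers above 1 N and z of lens in the frame of chip between 0.035 and 0.12 m and angle between the x axis of camera and the x axis of holder, either way round below 0.14 rad and contact force between camera and holder below 0.2 N and distance of each of phone_pink, phone_yellow, jar, earbuds, driver, partstray from where it was at the start of the episode below 0.015 m); the arm keeps its last pose, push and grip.
It fails at once if the camera bumps the board holder (contact force between camera and holder above 3 N).
It fails at once if a phone or bystander is pushed away (distance of any of phone_pink, phone_yellow, jar, earbuds, driver, partstray from where it was at the start of the episode above 0.02 m).
It also fails if it takes over 51 s, if anything falls off the work surface, if the arm or the gripper's body presses on something with over 40 N, if the wrist force passes 120 N, or if a joint passes its speed limit or range.

## Working session

There is one attempt and no reset: what is moved stays moved. The work goes in short steps, Python scripts to look and compute and a tool call to move; the robot and the scene stay as the last step left them, time stands still between calls to the robot, and variables do not carry over. Pictures are saved under pics/ and viewed, at most 10 in all, crops included, and the job is handed in when it is done.

Besides the shell and the picture viewer there is one more tool, called by a JSON object that holds its "fn" and its "kwargs", one argument or row to a line. play_rows: Moves the arm, as the interface text tells. Its arguments: {"type":"object","properties":{"steps":{"type":"array","items":{"type":"array","items":{"type":"array","items":{"type":"number"}}}},"gripper":{"type":"number"},"squeeze":{"type":"number"}},"required":["steps"]}

```bash
mkdir -p pics; cat > h.py <<'E'
import numpy as np, cv2
from workcell import bot
from scipy.spatial.transform import Rotation as R
def cam(n):
    c=bot.camera(n); return c
def rot(c):
    a=np.array(c["attitude"],float)
    return a if a.shape==(3,3) else R.from_euler('xyz',a,degrees=True).as_matrix()
def ray(c,u,v):
    f=c["img"].shape[0]/2/np.tan(np.radians(c["vfov"]/2))
    d=rot(c)@np.array([(u-c["cx"])/f,(v-c["cy"])/f,1]); return np.array(c["xyz"]),d
def onz(c,u,v,z):
    o,d=ray(c,u,v); return o+d*(z-o[2])/d[2]
E
python3 - <<'E'
from h import *
for n in("scene","side","wrist"):
    c=cam(n); cv2.imwrite(f"pics/{n}0.png",c["img"]); print(n,c["vfov"],c["cx"],c["cy"],c["xyz"],c["attitude"])
a=[cv2.imread(f"pics/{n}0.png") for n in("scene","side")]
print(bot.get_obs())
E
```

```text
scene 44.01849833276267 284.858816696785 211.70082515172285 [ 1.02706318 -0.85694548  0.95326172] [-135.42054397    0.21576999   29.44440398]
side 57.53973843369496 277.0247867718838 210.25357383159053 [ 0.48552869 -0.93225325  0.77431292] [-129.75660775   -1.02294714   -7.30770644]
wrist 67.46703839764501 278.61144340897374 208.24952510501777 [ 0.2302082  -0.50726311  0.37274861] [ 1.61103173e+02  5.66179587e-02 -7.43080208e+01]
{'time': 0.15, 'q': array([-7.43138171e+01,  5.00603910e+00,  1.00440638e+01,  9.50991268e+01,
        3.01456266e-03,  9.00010788e+01]), 'qd': array([ 0.01478229, -0.03252489,  0.12814388,  0.02879159,  0.0517985 ,
       -0.02622626]), 'joint_efforts': array([ 1.55835023e-03, -5.20762396e+01,  4.65044081e+01,  1.38661388e-02,
        2.16702606e-04, -3.04072978e-05]), 'ee_pos': array([ 0.14866992, -0.52934468,  0.23071769]), 'tcp_rot': array([-1.79938898e+02, -3.01341052e-03,  1.56851009e+01]), 'wrist_force': array([0.02927757, 0.21845221, 0.17971571]), 'torque': array([-0.00382179,  0.0063954 , -0.04008503]), 'grasp_force': 0.0, 'opening': 0.08551271139712771}
```

View pics/scene0.png

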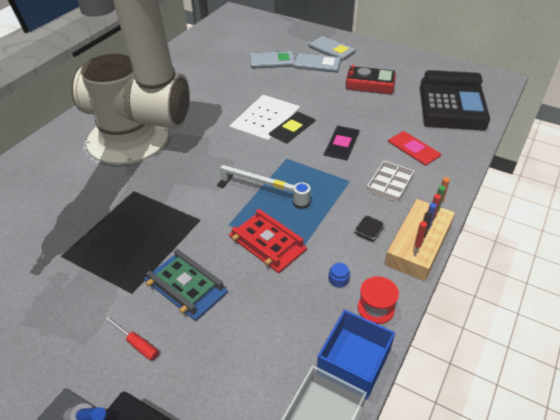

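View pics/side0.png

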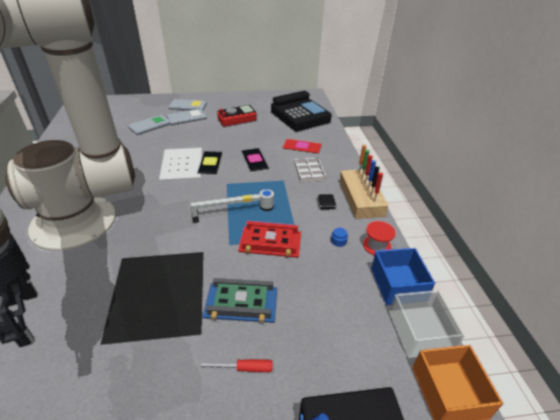

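The scene view shows the camera head at (301,190) with its band at about (279,185). The pink ticket is at (342,141), the green board's chip at (184,279), and the red look-alike holder at (267,240). In the side view these are at (267,195), (248,199), (255,158), (241,296) and (270,238).

```bash
cat > m.py <<'E'
from h import *
def blob(c,lo,hi,near,r,amin=4):
    h=cv2.cvtColor(c["img"],cv2.COLOR_BGR2HSV); m=cv2.inRange(h,lo,hi)
    k=np.zeros_like(m); cv2.circle(k,near,r,255,-1); m&=k
    n,l,s,ce=cv2.connectedComponentsWithStats(m); 
    if n<2: return None
    i=1+np.argmax(s[1:,4]); pts=np.argwhere(l==i)[:,::-1]
    return ce[i],s[i,4],pts
E
python3 - <<'E'
from m import *
S={"scene":dict(dot=(301,188),band=(279,185),pink=(342,141),chip=(184,279),board=(184,280)),
"side":dict(dot=(267,192),band=(248,199),pink=(255,158),chip=(241,296),board=(241,297))}
C={"dot":((100,90,60),(125,255,255),12,.056),"band":((20,110,90),(35,255,255),14,.050),"pink":((150,100,90),(172,255,255),18,.010),
"chip":((0,0,150),(179,60,255),14,.032),"board":((60,80,20),(90,255,200),50,.028)}
for n in S:
    c=cam(n)
    for k,p in S[n].items():
        lo,hi,r,z=C[k]; b=blob(c,lo,hi,p,r)
        if b is None: print(n,k,None);continue
        print(n,k,b[0].round(1),b[1],onz(c,*b[0],z).round(4))
        if k=="board":
            w=np.array([onz(c,u,v,z)[:2] for u,v in b[2]],np.float32)
            print(cv2.minAreaRect(w*1000))
    im=c["img"]
    if n=="scene": A=cv2.resize(im[235:325,135:235],(400,360),interpolation=cv2.INTER_NEAREST); B=cv2.resize(im[150:240,205:305+15],(400,360),interpolation=cv2.INTER_NEAREST); cv2.imwrite("pics/z1.png",np.hstack([A,B]))
E
```

```text
scene dot [303.1 182. ] 126 [0.5778 0.0276 0.056 ]
scene band [278.6 183.8] 71 [ 0.5229 -0.0035  0.05  ]
scene pink [341.9 140.6] 182 [0.5691 0.2888 0.01  ]
scene chip [183.9 278. ] 111 [ 0.4841 -0.3567  0.032 ]
scene board [185.8 279.4] 867 [ 0.4877 -0.3556  0.028 ]
((484.82623291015625, -355.1448974609375), (66.662109375, 121.68336486816406), 78.9531021118164)
side dot [268.1 188.8] 249 [0.5935 0.0303 0.056 ]
side band [246.7 198.2] 43 [ 0.5238 -0.0029  0.05  ]
side pink [254.3 157.8] 114 [0.5705 0.2905 0.01  ]
side chip [240.5 295.4] 101 [ 0.485  -0.3551  0.032 ]
side board [240.7 295. ] 737 [ 0.4854 -0.3508  0.028 ]
((485.0576171875, -351.1124267578125), (63.9720458984375, 119.92211151123047), 79.15827941894531)
```

View pics/z1.png

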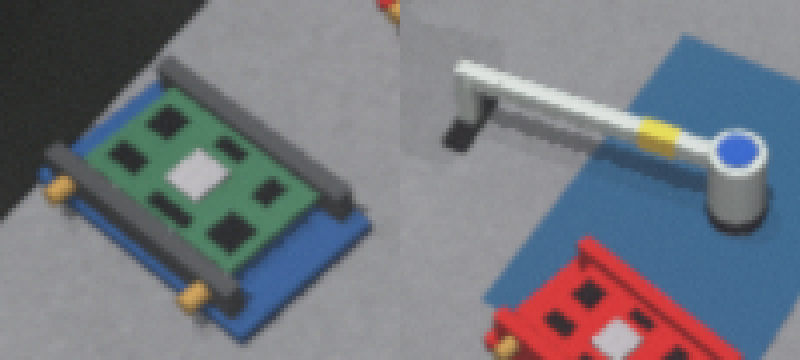

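View pics/wrist0.png

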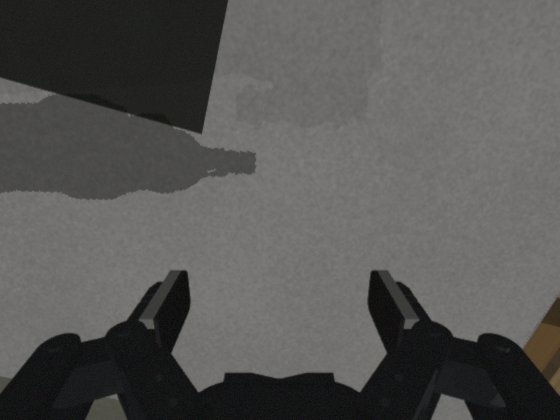

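Left crop: the jaws run upper-left to lower-right with the chip centred. Right crop: the band is at crop (660,137), the dot at (737,152) and the arm's leg end at (462,68). The wrist view sees only the table and the open fingers. The colour mask merged the dot with the blue mat, so I'll fix that mask, get the yaw, and write a move planner.

```bash
cat > plan.py <<'E'
from h import *
import sys
def plan(x,y,z,yaw,n):
    o=bot.get_obs(); p=np.array(o["ee_pos"]); y0=o["tcp_rot"][2]
    d=(np.array([x,y,z])-p)/n; dy=((yaw-y0+180)%360-180)/n
    print("t",round(o["time"],2),"yaw",y0.round(1),"turn/row",round(-np.radians(dy),4))
    for i in range(n):
        v=R.from_euler('xyz',[180,0,y0+i*dy],degrees=True).as_matrix().T@d
        print([*v.round(4),round(-np.radians(dy),4)])
if __name__=="__main__": a=list(map(float,sys.argv[1:])); plan(*a[:4],int(a[4]))
E
python3 - <<'E'
from m import *
for n,p,b,leg in(("scene",(302,188),(278.6,183.8),(222.8,167)),("side",(267,193),(246.7,198.2),None)):
    c=cam(n); d=blob(c,(105,150,130),(125,255,255),p,8)
    P=onz(c,*b,.050); D=onz(c,*d[0],.056); v=D-P
    print(n,d[0],d[1],D.round(4),np.hypot(*v[:2]),np.degrees(np.arctan2(v[1],v[0])))
    if leg:
        v=P-onz(c,*leg,.052);print(np.hypot(*v[:2]),np.degrees(np.arctan2(v[1],v[0])))
E
python3 plan.py .523 -.003 .2 30 20
```

```text
scene [301.5        187.34615385] 52 [0.5837 0.0077 0.056 ] 0.0618399249693667 10.392553772882865
0.16257277026593678 5.976423153822623
side [266.33333333 192.83333333] 18 [0.5858 0.0101 0.056 ] 0.06334178267989903 11.822232340420591
t 0.35 yaw 15.7 turn/row -0.0125
[np.float64(0.0251), np.float64(-0.0203), np.float64(0.0016), np.float64(-0.0125)]
[np.float64(0.0254), np.float64(-0.02), np.float64(0.0016), np.float64(-0.0125)]
[np.float64(0.0256), np.float64(-0.0196), np.float64(0.0016), np.float64(-0.0125)]
[np.float64(0.0259), np.float64(-0.0193), np.float64(0.0016), np.float64(-0.0125)]
[np.float64(0.0261), np.float64(-0.019), np.float64(0.0016), np.float64(-0.0125)]
[np.float64(0.0264), np.float64(-0.0187), np.float64(0.0016), np.float64(-0.0125)]
[np.float64(0.0266), np.float64(-0.0183), np.float64(0.0016), np.float64(-0.0125)]
[np.float64(0.0268), np.float64(-0.018), np.float64(0.0016), np.float64(-0.0125)]
[np.float64(0.027), np.float64(-0.0177), np.float64(0.0016), np.float64(-0.0125)]
[np.float64(0.0273), np.float64(-0.0173), np.float64(0.0016), np.float64(-0.0125)]
[np.float64(0.0275), np.float64(-0.017), np.float64(0.0016), np.float64(-0.0125)]
[np.float64(0.0277), np.float64(-0.0166), np.float64(0.0016), np.float64(-0.0125)]
[np.float64(0.0279), np.float64(-0.0163), np.float64(0.0016), np.float64(-0.0125)]
[np.float64(0.0281), np.float64(-0.016), np.float64(0.0016), np.float64(-0.0125)]
[np.float64(0.0283), np.float64(-0.0156), np.float64(0.0016), np.float64(-0.0125)]
[np.float64(0.0285), np.float64(-0.0152), np.float64(0.0016), np.float64(-0.0125)]
[np.float64(0.0287), np.float64(-0.0149), np.float64(0.0016), np.float64(-0.0125)]
[np.float64(0.0288), np.float64(-0.0145), np.float64(0.0016), np.float64(-0.0125)]
[np.float64(0.029), np.float64(-0.0142), np.float64(0.0016), np.float64(-0.0125)]
[np.float64(0.0292), np.float64(-0.0138), np.float64(0.0016), np.float64(-0.0125)]
```

{"fn": "play_rows", "kwargs": {
  "steps": [
    [[0.012,-0.01,0,0],[0.025,-0.02,0,0],[0.025,-0.02,0,0],[0.025,-0.02,0,0],[0.025,-0.02,0,0]]
  ],
  "gripper": 0.06
}}

```text
time: 0.77
ee_pos: [0.2327, -0.4114, 0.2312]
tcp_rot: [180.0, -0.0, 15.7]
wrist_force: [1.1, -0.7, 0.4]
opening: 0.0601
grasp_force: 0.0
```

{"fn": "play_rows", "kwargs": {
  "steps": [
    [[0.025,-0.02,0,0],[0.025,-0.02,0,0],[0.025,-0.02,0,0],[0.025,-0.02,0,0],[0.025,-0.02,0,0]]
  ]
}}

```text
time: 1.18
ee_pos: [0.3261, -0.2811, 0.2315]
tcp_rot: [180.0, -0.0, 15.7]
wrist_force: [0.3, 0.0, 0.5]
opening: 0.0596
grasp_force: 0.0
```

{"fn": "play_rows", "kwargs": {
  "steps": [
    [[0.025,-0.02,0,0],[0.025,-0.02,0,0],[0.025,-0.02,0,0],[0.025,-0.02,0,0],[0.025,-0.02,0,0]]
  ]
}}

```text
time: 1.6
ee_pos: [0.4195, -0.1509, 0.2315]
tcp_rot: [180.0, -0.0, 15.7]
wrist_force: [-0.5, -0.4, 0.3]
opening: 0.0601
grasp_force: 0.0
```

```bash
python3 -c "
from workcell import bot;print(bot.get_obs()['q'].round(1))"; python3 plan.py .523 -.003 .19 8 5
```

```text
[-19.8  -9.2  -3.7  95.5  -0.  144.5]
t 1.6 yaw 15.7 turn/row 0.0269
[np.float64(0.0279), np.float64(-0.0229), np.float64(0.0083), np.float64(0.0269)]
[np.float64(0.0273), np.float64(-0.0236), np.float64(0.0083), np.float64(0.0269)]
[np.float64(0.0267), np.float64(-0.0243), np.float64(0.0083), np.float64(0.0269)]
[np.float64(0.026), np.float64(-0.0251), np.float64(0.0083), np.float64(0.0269)]
[np.float64(0.0253), np.float64(-0.0257), np.float64(0.0083), np.float64(0.0269)]
```

{"fn": "play_rows", "kwargs": {
  "steps": [
    [[0.028,-0.023,0.008,0.027],[0.0273,-0.0236,0.008,0.027],[0.0267,-0.0243,0.008,0.027],[0.026,-0.025,0.008,0.027],[0.0253,-0.0257,0.008,0.027]]
  ]
}}

```text
time: 2.02
ee_pos: [0.5232, -0.0028, 0.191]
tcp_rot: [180.0, -0.0, 7.9]
wrist_force: [0.5, -0.9, -0.1]
opening: 0.0601
grasp_force: 0.0
```

```bash
python3 - <<'E'
from m import *
c=cam("wrist"); c=cam("wrist"); cv2.imwrite("pics/w1.png",c["img"])
h=cv2.cvtColor(c["img"],cv2.COLOR_BGR2HSV); 
for nm,lo,hi,z in(("band",(20,110,90),(35,255,255),.052),("dot",(108,150,130),(125,255,255),.056)):
    b=blob(c,lo,hi,(280,210),400); print(nm,b[0].round(1),b[1],onz(c,*b[0],z).round(4))
o=bot.get_obs();print(o["ee_pos"],o["tcp_rot"])
E
```

```text
band [ 18.3 252.8] 1344 [0.4332 0.2471 0.052 ]
dot [280.3 129.6] 912 [0.5862 0.0079 0.056 ]
[ 0.52374982 -0.00101823  0.1890149 ] [-1.79934470e+02  1.26147345e-01  8.12528619e+00]
```

View pics/w1.png

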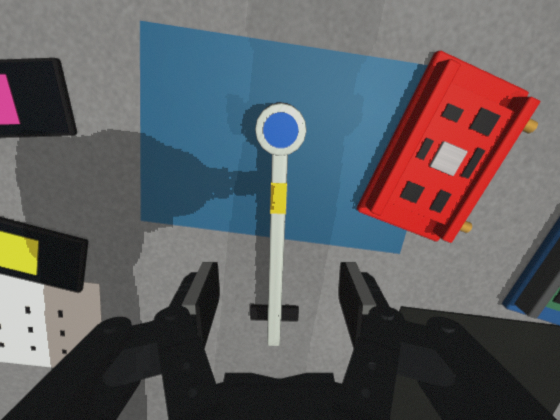

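The wrist view shows the dot at (280,130), the band at (278,198) and the arm end at (274,345). It also shows the yellow ticket at (15,250) and the red look-alike holder on the right. The arm is almost aligned with the tool.

```bash
python3 - <<'E'
from m import *
c=cam("wrist")
b=blob(c,(20,110,90),(35,255,255),(278,198),30)[0]; d=blob(c,(108,150,130),(125,255,255),(280,130),30)[0]
B=onz(c,*b,.052);D=onz(c,*d,.056);E=onz(c,274,345,.052)
for a,e in((B,D),(E,D)):
    v=e-a; print(e.round(4),a.round(4),np.hypot(*v[:2]),np.degrees(np.arctan2(v[1],v[0])))
E
python3 plan.py .5233 -.003 .1 6.5 5
```

```text
[0.5862 0.0079 0.056 ] [0.5246 0.0013 0.052 ] 0.061937619472023114 6.10041294476249
[0.5862 0.0079 0.056 ] [ 0.3539 -0.0206  0.052 ] 0.23407734265805127 6.98876615549021
t 2.17 yaw 8.1 turn/row 0.0057
[np.float64(0.0001), np.float64(0.0001), np.float64(0.018), np.float64(0.0057)]
[np.float64(0.0001), np.float64(0.0001), np.float64(0.018), np.float64(0.0057)]
[np.float64(0.0001), np.float64(0.0001), np.float64(0.018), np.float64(0.0057)]
[np.float64(0.0001), np.float64(0.0001), np.float64(0.018), np.float64(0.0057)]
[np.float64(0.0001), np.float64(0.0001), np.float64(0.018), np.float64(0.0057)]
```

{"fn": "play_rows", "kwargs": {
  "steps": [
    [[0.001,-0.001,0.02,0.01],[0,-0.001,0.025,0.01],[0,0,0.025,0],[0,0,0.02,0],[0,0,0.02,0]]
  ]
}}

```text
time: 2.58
ee_pos: [0.5226, -0.0034, 0.0806]
tcp_rot: [180.0, -0.0, 6.8]
wrist_force: [1.2, -0.1, 0.4]
opening: 0.0601
grasp_force: 0.0
```

{"fn": "play_rows", "kwargs": {
  "steps": [
    [[0,0,0.02,0],[0,0,0.015,0],[0,0,0.01,0],[0,0,0.008,0],[0,0,0,0]]
  ]
}}

```text
time: 3.0
ee_pos: [0.5224, -0.003, 0.0273]
tcp_rot: [-180.0, 0.1, 6.8]
wrist_force: [-0.5, -0.9, -0.3]
opening: 0.0599
grasp_force: 0.0
```

```bash
python3 plan.py .5246 .0006 .026 6.9 5; python3 - <<'E'
from m import *
c=cam("wrist")
b=blob(c,(20,110,90),(35,255,255),(280,240),150); d=blob(c,(108,150,130),(125,255,255),(280,200),150)
for x,z in((b,.052),(d,.056)): 
  if x: print(x[0],x[1],onz(c,*x[0],z).round(4))
E
```

```text
t 3.0 yaw 6.8 turn/row -0.0004
[np.float64(0.0005), np.float64(-0.0007), np.float64(0.0003), np.float64(-0.0004)]
[np.float64(0.0005), np.float64(-0.0007), np.float64(0.0003), np.float64(-0.0004)]
[np.float64(0.0005), np.float64(-0.0007), np.float64(0.0003), np.float64(-0.0004)]
[np.float64(0.0005), np.float64(-0.0007), np.float64(0.0003), np.float64(-0.0004)]
[np.float64(0.0005), np.float64(-0.0007), np.float64(0.0003), np.float64(-0.0004)]
[268.15751668 297.48127245] 1949 [0.5252 0.0014 0.052 ]
[268.01446517 158.56014465] 5254 [0.5864 0.0079 0.056 ]
```

{"fn": "play_rows", "kwargs": {
  "steps": [
    [[0.001,-0.002,0.001,0],[0.001,-0.002,0,0],[0,0,0,0],[0,0,0,0],[0,0,0,0]]
  ]
}}

```text
time: 3.47
ee_pos: [0.5249, 0.0019, 0.0277]
tcp_rot: [180.0, -0.0, 6.8]
wrist_force: [0.5, 0.3, 1.1]
opening: 0.0599
grasp_force: 0.0
```

{"fn": "play_rows", "kwargs": {
  "steps": [
    [[0,0,0,0],[0,0,0,0],[0,0,0,0],[0,0,0,0],[0,0,0,0]]
  ],
  "gripper": 0.0,
  "squeeze": 70
}}

```text
time: 3.88
ee_pos: [0.5248, 0.0018, 0.0275]
tcp_rot: [-180.0, -0.0, 6.8]
wrist_force: [-0.2, 0.4, 2.2]
opening: 0.0126
grasp_force: 69.2
```

{"fn": "play_rows", "kwargs": {
  "steps": [
    [[0,0,0,0],[0,0,-0.005,0],[0,0,-0.008,0],[0,0,-0.01,0],[0,0,-0.01,0]]
  ]
}}

```text
time: 4.3
ee_pos: [0.5246, 0.0017, 0.0612]
tcp_rot: [180.0, 0.0, 6.8]
wrist_force: [-0.0, 0.4, -4.3]
opening: 0.0125
grasp_force: 68.3
```

```bash
python3 - <<'E'
from m import *
c=cam("scene");cv2.imwrite("pics/s2.png",cv2.resize(c["img"][110:260,180:380],(800,600)))
o=bot.get_obs();print(o)
E
```

```text
{'time': 4.35, 'q': array([ 1.87590355e-01,  1.60299579e+00, -1.20130533e+01,  7.62190362e+01,
       -4.04961715e-03,  1.73386444e+02]), 'qd': array([-0.02459883, -0.09519208, -0.42739287, -2.64203186,  0.00926461,
       -0.01161391]), 'joint_efforts': array([ 5.58539959e-04, -4.26343203e+01,  4.05599463e+01, -2.17405180e-01,
       -2.33138315e-03,  7.60727235e-04]), 'ee_pos': array([0.52570237, 0.00170105, 0.06358982]), 'tcp_rot': array([ 1.79976984e+02, -1.63350894e-01,  6.80117361e+00]), 'wrist_force': array([ 1.04145846,  0.56957667, -1.64182562]), 'torque': array([ 0.02522306, -0.14318688,  0.01360706]), 'grasp_force': 68.48884463310242, 'opening': 0.012850980907663278}
```

View pics/s2.png

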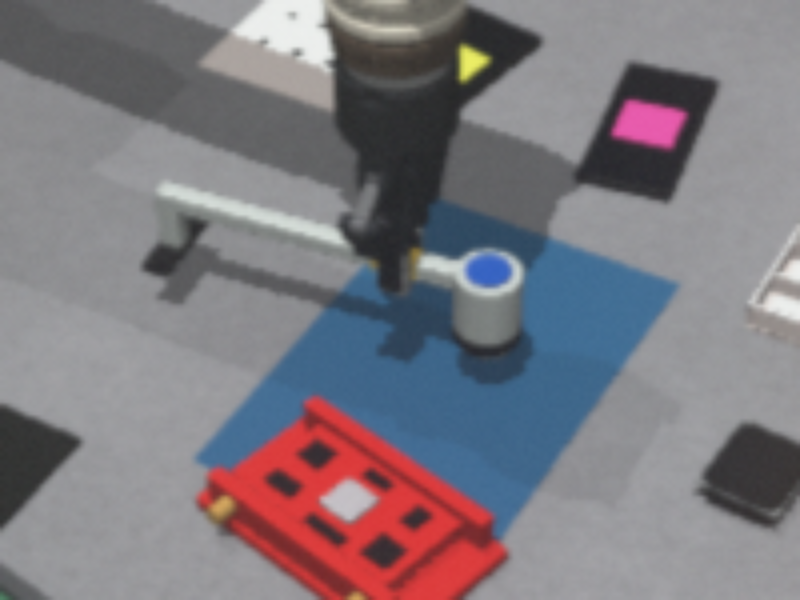

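The picture shows the camera lifted level, gripped on the band (about (395,262) in the crop) with the foot off the table.

{"fn": "play_rows", "kwargs": {
  "steps": [
    [[0,0,-0.008,-0.01],[0,0,-0.015,-0.025],[0,0,-0.015,-0.04],[0,0,-0.012,-0.04],[0,0,-0.008,-0.04]]
  ]
}}

```text
time: 4.77
ee_pos: [0.5251, 0.0017, 0.1201]
tcp_rot: [180.0, -0.1, 15.8]
wrist_force: [0.5, 0.2, -4.4]
opening: 0.0127
grasp_force: 68.4
```

```bash
python3 plan.py .530 .2425 .1175 50 15
```

```text
t 4.77 yaw 15.8 turn/row -0.0398
[np.float64(0.0047), np.float64(-0.0154), np.float64(0.0002), np.float64(-0.0398)]
[np.float64(0.0053), np.float64(-0.0152), np.float64(0.0002), np.float64(-0.0398)]
[np.float64(0.0059), np.float64(-0.0149), np.float64(0.0002), np.float64(-0.0398)]
[np.float64(0.0065), np.float64(-0.0147), np.float64(0.0002), np.float64(-0.0398)]
[np.float64(0.0071), np.float64(-0.0144), np.float64(0.0002), np.float64(-0.0398)]
[np.float64(0.0076), np.float64(-0.0141), np.float64(0.0002), np.float64(-0.0398)]
[np.float64(0.0082), np.float64(-0.0138), np.float64(0.0002), np.float64(-0.0398)]
[np.float64(0.0087), np.float64(-0.0135), np.float64(0.0002), np.float64(-0.0398)]
[np.float64(0.0093), np.float64(-0.0131), np.float64(0.0002), np.float64(-0.0398)]
[np.float64(0.0098), np.float64(-0.0127), np.float64(0.0002), np.float64(-0.0398)]
[np.float64(0.0103), np.float64(-0.0123), np.float64(0.0002), np.float64(-0.0398)]
[np.float64(0.0108), np.float64(-0.0119), np.float64(0.0002), np.float64(-0.0398)]
[np.float64(0.0112), np.float64(-0.0115), np.float64(0.0002), np.float64(-0.0398)]
[np.float64(0.0117), np.float64(-0.011), np.float64(0.0002), np.float64(-0.0398)]
[np.float64(0.0121), np.float64(-0.0106), np.float64(0.0002), np.float64(-0.0398)]
```

{"fn": "play_rows", "kwargs": {
  "steps": [
    [[0.0047,-0.0154,0,-0.04],[0.0053,-0.0152,0,-0.04],[0.006,-0.015,0,-0.04],[0.0065,-0.0147,0,-0.04],[0.007,-0.0144,0,-0.04]]
  ]
}}

```text
time: 5.18
ee_pos: [0.5264, 0.0829, 0.1187]
tcp_rot: [180.0, -0.0, 27.3]
wrist_force: [-0.5, -1.2, -4.5]
opening: 0.0123
grasp_force: 68.5
```

{"fn": "play_rows", "kwargs": {
  "steps": [
    [[0.0076,-0.0141,0,-0.04],[0.0082,-0.0138,0,-0.04],[0.0087,-0.0135,0,-0.04],[0.0093,-0.0131,0,-0.04],[0.0098,-0.0127,0,-0.04]]
  ]
}}

```text
time: 5.6
ee_pos: [0.5281, 0.1632, 0.1186]
tcp_rot: [180.0, 0.0, 38.8]
wrist_force: [1.1, 0.8, -4.1]
opening: 0.0129
grasp_force: 68.5
```

{"fn": "play_rows", "kwargs": {
  "steps": [
    [[0.0103,-0.0123,0,-0.04],[0.0108,-0.0119,0,-0.04],[0.0112,-0.0115,0,-0.04],[0.01,-0.01,0.002,-0.03],[0.006,-0.005,0.004,-0.02]]
  ]
}}

```text
time: 6.02
ee_pos: [0.5297, 0.234, 0.1127]
tcp_rot: [180.0, -0.1, 48.5]
wrist_force: [0.2, 0.5, -4.2]
opening: 0.0126
grasp_force: 68.6
```

```bash
cat > dot.py <<'E'
from m import *
# head dot in the wrist view with the TCP-fixed height: dot z = TCP z - 0.0275 + 0.056
def dot():
    c=cam("wrist");o=bot.get_obs();z=o["ee_pos"][2]+.0285
    d=blob(c,(108,150,130),(125,255,255),(280,190),120); D=onz(c,*d[0],z)
    t=o["tcp_rot"][2]; v=D-o["ee_pos"]
    print("dot",d[0].round(1),d[1],D.round(4),"from tcp",np.hypot(*v[:2]).round(4),"dir",np.degrees(np.arctan2(v[1],v[0])).round(2),"tool",o["tcp_rot"].round(2),o["ee_pos"].round(4))
    return D
E
python3 -c "
from dot import *
dot()
c=cam('scene');b=blob(c,(150,100,90),(172,255,255),(342,141),18)
if b:print(b[0],b[1])
"
python3 plan.py .530 .2425 .1075 50 5
```

```text
dot [279.4 165.7] 5055 [0.5712 0.279  0.1398] from tcp 0.0611 dir 46.73 tool [-1.7996e+02  1.0000e-02  4.8590e+01] [0.5293 0.2345 0.1113]
[342.08092486 140.69364162] 173
t 6.12 yaw 48.5 turn/row -0.0054
[np.float64(0.0015), np.float64(-0.0011), np.float64(0.0008), np.float64(-0.0054)]
[np.float64(0.0015), np.float64(-0.0011), np.float64(0.0008), np.float64(-0.0054)]
[np.float64(0.0015), np.float64(-0.0011), np.float64(0.0008), np.float64(-0.0054)]
[np.float64(0.0015), np.float64(-0.0011), np.float64(0.0008), np.float64(-0.0054)]
[np.float64(0.0015), np.float64(-0.0011), np.float64(0.0008), np.float64(-0.0054)]
```

{"fn": "play_rows", "kwargs": {
  "steps": [
    [[0.0025,-0.0025,0.002,0],[0.0025,-0.0025,0.001,0],[0.0018,-0.0024,0.001,0],[0,0,0,0],[0,0,0,0]]
  ]
}}

```text
time: 6.53
ee_pos: [0.5286, 0.2423, 0.1083]
tcp_rot: [180.0, 0.0, 48.3]
wrist_force: [0.5, -0.0, -3.4]
opening: 0.0125
grasp_force: 68.6
```

```bash
python3 -c "
from dot import *
dot()
c=cam('wrist')
c=cam('side');cv2.imwrite('pics/t.png',cv2.resize(c['img'][100:250,180:380],(800,600)))
b=blob(c,(150,100,90),(172,255,255),(254,158),20)
if b:print(b[0],b[1],onz(c,*b[0],.01))
"
```

```text
dot [279.5 165.9] 5065 [0.5704 0.2873 0.1369] from tcp 0.0615 dir 47.11 tool [179.99  -0.    48.32] [0.5286 0.2422 0.1084]
[254.6407767 157.6407767] 103 [0.57184181 0.29127767 0.01      ]
```

View pics/t.png

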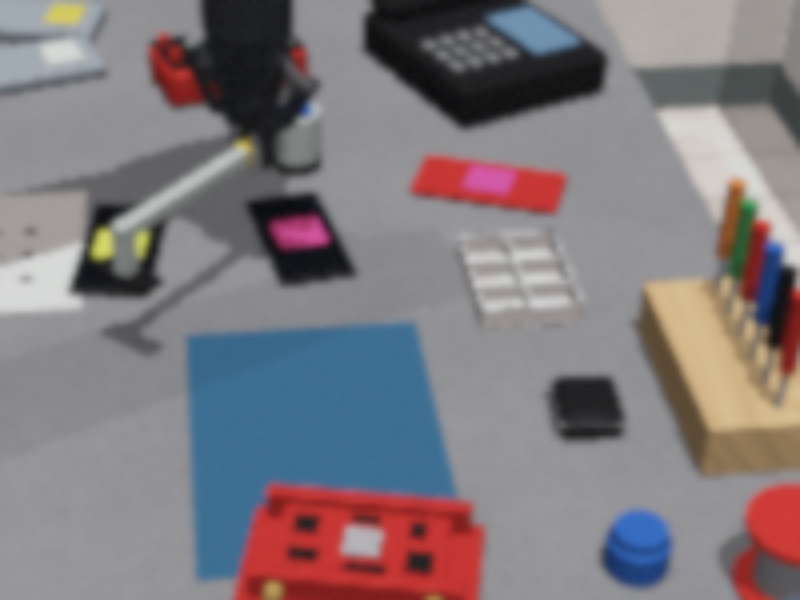

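The crop shows the camera held level with its head (295,140) behind the pink ticket (300,230), as parallax would place it. I'll nudge it 2 mm and hold.

{"fn": "play_rows", "kwargs": {
  "steps": [
    [[0.002,-0.001,0,0],[0,0,0,0],[0,0,0,0],[0,0,0,0],[0,0,0,0]]
  ]
}}

```text
time: 7.1
ee_pos: [0.5291, 0.2447, 0.1083]
tcp_rot: [-180.0, 0.0, 48.3]
wrist_force: [-0.0, -1.6, -3.5]
opening: 0.0129
grasp_force: 68.6
```

{"fn": "play_rows", "kwargs": {
  "steps": [
    [[0,0,0,0],[0,0,0,0],[0,0,0,0],[0,0,0,0],[0,0,0,0]]
  ]
}}

```text
time: 7.52
ee_pos: [0.5292, 0.2446, 0.1083]
tcp_rot: [180.0, -0.0, 48.3]
wrist_force: [0.3, -0.6, -4.5]
opening: 0.0125
grasp_force: 68.6
```

{"fn": "play_rows", "kwargs": {
  "steps": [
    [[0,0,0,0],[0,0,0,0],[0,0,0,0],[0,0,0,0],[0,0,0,0]]
  ]
}}

```text
time: 7.93
ee_pos: [0.5291, 0.2446, 0.1083]
tcp_rot: [-180.0, 0.0, 48.3]
wrist_force: [0.4, 0.3, -3.9]
opening: 0.0128
grasp_force: 68.6
```

{"fn": "play_rows", "kwargs": {
  "steps": [
    [[0,0,0,0],[0,0,0,0],[0,0,0,0],[0,0,0,0],[0,0,0,0]]
  ]
}}

```text
time: 8.35
ee_pos: [0.5292, 0.2446, 0.1083]
tcp_rot: [-180.0, -0.0, 48.3]
wrist_force: [0.3, -0.2, -4.2]
opening: 0.0128
grasp_force: 68.6
```

{"fn": "play_rows", "kwargs": {
  "steps": [
    [[0,0,0,0],[0,0,0,0],[0,0,0,0],[0,0,0,0],[0,0,0,0]]
  ]
}}

```text
time: 8.77
ee_pos: [0.5291, 0.2446, 0.1083]
tcp_rot: [180.0, 0.0, 48.3]
wrist_force: [0.1, 0.1, -4.5]
opening: 0.0125
grasp_force: 68.6
```

```bash
python3 -c "
from dot import *
dot()
"; python3 plan.py .4236 -.345 .1495 -10 30 | tr -d 'a-z.()' >/dev/null; python3 plan.py .4236 -.345 .1495 -10 30 | sed 's/np.float64//g'
```

```text
dot [279.4 165.9] 5082 [0.571  0.2896 0.1368] from tcp 0.0615 dir 47.08 tool [-180.     -0.     48.34] [0.5291 0.2446 0.1083]
t 8.82 yaw 48.3 turn/row 0.0339
[(-0.017), (0.0104), (-0.0014), (0.0339)]
[(-0.0167), (0.011), (-0.0014), (0.0339)]
[(-0.0163), (0.0116), (-0.0014), (0.0339)]
[(-0.0159), (0.0121), (-0.0014), (0.0339)]
[(-0.0155), (0.0126), (-0.0014), (0.0339)]
[(-0.015), (0.0132), (-0.0014), (0.0339)]
[(-0.0146), (0.0137), (-0.0014), (0.0339)]
[(-0.0141), (0.0141), (-0.0014), (0.0339)]
[(-0.0136), (0.0146), (-0.0014), (0.0339)]
[(-0.0131), (0.0151), (-0.0014), (0.0339)]
[(-0.0126), (0.0155), (-0.0014), (0.0339)]
[(-0.012), (0.0159), (-0.0014), (0.0339)]
[(-0.0115), (0.0163), (-0.0014), (0.0339)]
[(-0.0109), (0.0167), (-0.0014), (0.0339)]
[(-0.0104), (0.0171), (-0.0014), (0.0339)]
[(-0.0098), (0.0174), (-0.0014), (0.0339)]
[(-0.0092), (0.0177), (-0.0014), (0.0339)]
[(-0.0086), (0.018), (-0.0014), (0.0339)]
[(-0.008), (0.0183), (-0.0014), (0.0339)]
[(-0.0073), (0.0186), (-0.0014), (0.0339)]
[(-0.0067), (0.0188), (-0.0014), (0.0339)]
[(-0.0061), (0.019), (-0.0014), (0.0339)]
[(-0.0054), (0.0192), (-0.0014), (0.0339)]
[(-0.0047), (0.0194), (-0.0014), (0.0339)]
[(-0.0041), (0.0195), (-0.0014), (0.0339)]
[(-0.0034), (0.0197), (-0.0014), (0.0339)]
[(-0.0028), (0.0198), (-0.0014), (0.0339)]
[(-0.0021), (0.0199), (-0.0014), (0.0339)]
[(-0.0014), (0.0199), (-0.0014), (0.0339)]
[(-0.0007), (0.02), (-0.0014), (0.0339)]
```

{"fn": "play_rows", "kwargs": {
  "steps": [
    [[-0.006,0.004,-0.006,0.01],[-0.012,0.007,-0.01,0.024],[-0.0165,0.011,-0.01,0.034],[-0.016,0.0117,-0.008,0.034],[-0.0157,0.0124,-0.006,0.034]]
  ]
}}

```text
time: 9.23
ee_pos: [0.5152, 0.1634, 0.1503]
tcp_rot: [180.0, -0.1, 40.4]
wrist_force: [-0.8, -0.5, -4.3]
opening: 0.0128
grasp_force: 68.5
```

{"fn": "play_rows", "kwargs": {
  "steps": [
    [[-0.0152,0.013,0,0.034],[-0.0147,0.0135,0,0.034],[-0.0142,0.014,0,0.034],[-0.0138,0.0145,0,0.034],[-0.0133,0.015,0,0.034]]
  ]
}}

```text
time: 9.65
ee_pos: [0.4995, 0.0644, 0.1496]
tcp_rot: [180.0, -0.1, 30.6]
wrist_force: [0.3, -0.7, -4.0]
opening: 0.0124
grasp_force: 68.5
```

{"fn": "play_rows", "kwargs": {
  "steps": [
    [[-0.0128,0.0154,0,0.034],[-0.0122,0.0158,0,0.034],[-0.0117,0.0162,0,0.034],[-0.011,0.0166,0,0.034],[-0.0105,0.017,0,0.034]]
  ]
}}

```text
time: 10.07
ee_pos: [0.4841, -0.0342, 0.1496]
tcp_rot: [180.0, -0.1, 20.9]
wrist_force: [-0.5, 0.1, -4.5]
opening: 0.0126
grasp_force: 68.5
```

{"fn": "play_rows", "kwargs": {
  "steps": [
    [[-0.01,0.0173,0,0.034],[-0.0094,0.0176,0,0.034],[-0.0088,0.018,0,0.034],[-0.0082,0.0183,0,0.034],[-0.0076,0.0185,0,0.034]]
  ]
}}

```text
time: 10.48
ee_pos: [0.4683, -0.1329, 0.1496]
tcp_rot: [180.0, -0.1, 11.1]
wrist_force: [0.5, 0.6, -4.2]
opening: 0.013
grasp_force: 68.5
```

```bash
python3 plan.py .4236 -.345 .145 -10 12 | sed 's/np.float64//g'
```

```text
t 10.48 yaw 11.1 turn/row 0.0307
[(-0.0071), (0.0166), (0.0004), (0.0307)]
[(-0.0066), (0.0168), (0.0004), (0.0307)]
[(-0.006), (0.017), (0.0004), (0.0307)]
[(-0.0055), (0.0172), (0.0004), (0.0307)]
[(-0.005), (0.0174), (0.0004), (0.0307)]
[(-0.0044), (0.0175), (0.0004), (0.0307)]
[(-0.0039), (0.0176), (0.0004), (0.0307)]
[(-0.0034), (0.0177), (0.0004), (0.0307)]
[(-0.0028), (0.0178), (0.0004), (0.0307)]
[(-0.0023), (0.0179), (0.0004), (0.0307)]
[(-0.0017), (0.018), (0.0004), (0.0307)]
[(-0.0012), (0.018), (0.0004), (0.0307)]
```

{"fn": "play_rows", "kwargs": {
  "steps": [
    [[-0.007,0.0166,0,0.03],[-0.0066,0.0168,0,0.03],[-0.006,0.017,0,0.03],[-0.0055,0.0172,0,0.03],[-0.005,0.0174,0,0.03]]
  ]
}}

```text
time: 10.9
ee_pos: [0.45, -0.2212, 0.1496]
tcp_rot: [180.0, -0.1, 2.5]
wrist_force: [0.4, -0.4, -4.3]
opening: 0.0129
grasp_force: 68.5
```

{"fn": "play_rows", "kwargs": {
  "steps": [
    [[-0.0044,0.0175,0,0.03],[-0.004,0.0176,0,0.03],[-0.0034,0.0177,0,0.03],[-0.0028,0.0178,0,0.03],[-0.0023,0.0178,0,0.03]]
  ]
}}

```text
time: 11.32
ee_pos: [0.4319, -0.3093, 0.1496]
tcp_rot: [180.0, -0.1, -6.1]
wrist_force: [-0.0, 1.0, -4.9]
opening: 0.0126
grasp_force: 68.5
```

{"fn": "play_rows", "kwargs": {
  "steps": [
    [[-0.0017,0.012,0,0.03],[-0.001,0.006,0.003,0.02],[0,0,0.005,0],[0,0,0.003,0],[0,0,0,0]]
  ]
}}

```text
time: 11.73
ee_pos: [0.4281, -0.3246, 0.1363]
tcp_rot: [-179.9, 0.1, -8.7]
wrist_force: [-0.1, 0.2, -3.9]
opening: 0.0126
grasp_force: 68.6
```

```bash
python3 - <<'E'
from dot import *
dot()
c=cam("wrist");cv2.imwrite("pics/w3.png",c["img"])
for n,p in(("scene",(184,279)),("side",(241,296))):
    c=cam(n); b=blob(c,(60,80,20),(90,255,200),p,50); 
    if b: print(n,b[1])
cv2.imwrite("pics/s3.png",cv2.resize(c["img"][200:350,140:340],(560,420)))
cv2.imwrite("pics/c3.png",cv2.resize(np.hstack([cv2.imread("pics/w3.png"),cv2.imread("pics/s3.png")]),(800,300)))
E
```

```text
dot [279.4 165.9] 5119 [ 0.4895 -0.3345  0.1652] from tcp 0.062 dir -9.21 tool [-1.7996e+02  5.0000e-02 -8.6600e+00] [ 0.4283 -0.3246  0.1367]
scene 866
side 718
```

View pics/c3.png

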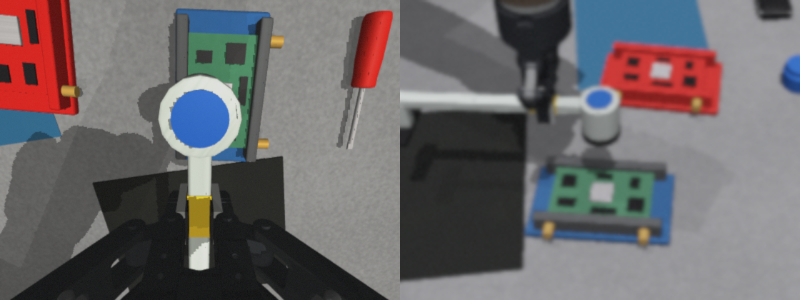

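Wrist half: the head is at (200,118), short of the chip, and the jaws lean about 2° clockwise from the camera's arm. The side half shows the holder clear below the camera. Correcting both.

{"fn": "play_rows", "kwargs": {
  "steps": [
    [[-0.001,0.004,0.001,0.01],[-0.001,0.006,0.002,0.01],[0,0.006,0.002,0.01],[0,0.004,0.001,0],[0,0,0,0]]
  ]
}}

```text
time: 12.35
ee_pos: [0.4227, -0.3458, 0.1308]
tcp_rot: [-180.0, 0.0, -10.5]
wrist_force: [0.0, 0.2, -3.9]
opening: 0.0128
grasp_force: 68.6
```

{"fn": "play_rows", "kwargs": {
  "steps": [
    [[0,0,0,0],[0,0,0,0],[0,0,0,0],[0,0,0,0],[0,0,0,0]]
  ]
}}

```text
time: 12.77
ee_pos: [0.4232, -0.3448, 0.1314]
tcp_rot: [180.0, -0.0, -10.4]
wrist_force: [0.2, 0.6, -4.5]
opening: 0.0125
grasp_force: 68.6
```

```bash
python3 - <<'E'
from dot import *
D=dot()
for n,p,ch in(("scene",(184,279),(184,279)),("side",(241,296),(241,296))):
    c=cam(n)
    f=c["img"].shape[0]/2/np.tan(np.radians(c["vfov"]/2)); q=rot(c).T@(D-np.array(c["xyz"])); g=(int(f*q[0]/q[2]+c["cx"]),int(f*q[1]/q[2]+c["cy"]))
    d=blob(c,(105,150,130),(125,255,255),g,12)
    if d: print(n,g,"dot",d[0],d[1],onz(c,*d[0],D[2]).round(4))
    b=blob(c,(0,0,150),(179,60,255),ch,12); print("chip",b and (b[0],b[1],onz(c,*b[0],.032).round(4)))
c=cam("wrist");A=c["img"];cv2.imwrite("pics/c4.png",np.hstack([cv2.resize(A,(400,300)),cv2.resize(cam("scene")["img"],(400,300))]))
E
```

```text
dot [279.3 166. ] 5111 [ 0.4842 -0.3564  0.1599] from tcp 0.0621 dir -10.83 tool [ 1.800e+02 -1.000e-02 -1.043e+01] [ 0.4232 -0.3448  0.1314]
scene (175, 239) dot [173.82524272 239.33980583] 103 [ 0.4814 -0.3571  0.1599]
chip (array([183.15384615, 279.29487179]), np.int32(78), array([ 0.4848, -0.3603,  0.032 ]))
side (237, 259) dot [237.23611111 258.47222222] 72 [ 0.4834 -0.3545  0.1599]
chip (array([241.08, 296.44]), np.int32(75), array([ 0.4861, -0.3582,  0.032 ]))
```

View pics/c4.png

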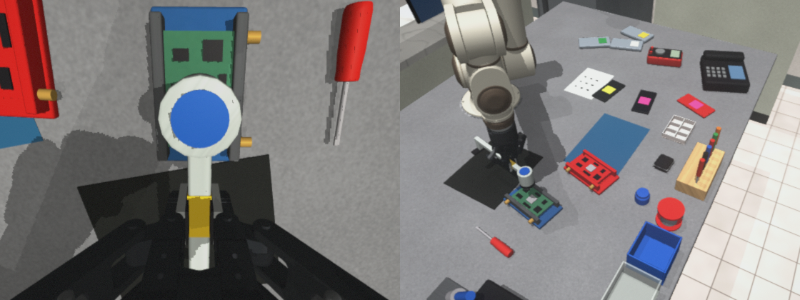

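The final view shows the head over the board's middle, the arm parallel to the jaws and nothing touched. The lens is within about 3 mm of the chip in all views.

```bash
python3 -c "
from workcell import bot
print(bot.job_done())"
```

```text
the job is handed in; nothing more can be done
None
```

I held the camera by its balance point over the pink ticket for about 2 s, then carried it to the board holder. I handed the job in while holding it level there, the lens about 3 mm from the chip's centre by my measurements and about 7 cm above it; the hand-in gave no verdict.

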